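Tighten a lens retaining ring with a pin spanner

TASK

Take the pin spanner from its grooved stand, work both of its pins down into the two holes of the lens's retaining ring, and only then turn the ring clockwise (seen from above) until it comes up against its stop. Then lift the spanner out and put it back upright in the stand with its pins in the groove; handle the lens gently (never load it with more than about 30 N) and leave the loose parts round about where they are.

Things in the scene. Friction and masses are not known exactly. Their poses are not given: they have to be found in the camera images.
- nest: Lens assembly nest fixed to the bench, turned by up to 0.3 rad: aluminium plate 90 x 90 x 12 mm with a dark round clamp collar (82 mm across, to height 34 mm) holding a black lens barrel 68 mm across upright; the ring lies on top of it. Barrel rim and the fragile lens end 2 mm below the ring's top. Origin: centre of the plate's underside, on the bench; z up.
- ring_axis (a point): Centre of the retaining ring, at its flat top, 75 mm above the bench; axes of the nest (do not turn with the ring). Plain aluminium ring, 58 mm outside, 30 mm inside, 7 mm thick, with two opposite through holes 7.5 mm wide, 44 mm apart. The line of the holes is not tracked: at the start it lies from 0.15 rad clockwise to 0.80 rad anticlockwise (from above) of the nest's y axis.
- ring (a joint): How far the ring is turned clockwise seen from above, rad (not where its holes are): starts at 0 to 0.15, stop (tight) at 0.80. Stays where left; turning it takes 0.2 N m; 0.6 N m at the stop would already overload it. Pins pressed on its flat top with 3 to 6 N slide over it without turning it and drop in when they meet the holes, until the tips meet the floor 7 mm down.
- spanner: Steel pin spanner, 0.13 to 0.21 kg: upright handle 14 (x) x 32 (y) x 60 mm tall at z 10 to 70 mm, on a cross bar 22 (x) x 62 (y) x 10 mm at z 0 to 10 mm; under it two pins 5 mm in diameter, tapered tips, 9 mm long, at y = +22 and -22 mm. Origin: centre of the bar's underside. Starts upright in the stand, y along the stand's y. The same when turned half round.
- pin_a (a point): Tip of the spanner's pin at its +y end, 9 mm below the underside of the cross bar.
- pin_b (a point): Tip of the spanner's pin at its -y end, 9 mm below the underside of the cross bar.
- stand: Grey plastic stand for the spanner, fixed to the bench, 46 (x) by 90 (y) by 24 mm high, with a groove along y in its top, 10 mm wide, 58 mm long and 14 mm deep. The cross bar rests on the top on either side of the groove, with both pins hanging in it. Origin: centre of its underside; y along the groove; turned by up to 0.3 rad.
- heatsink_a: Bystander: finned heat sink 40 x 40 x 18 mm, loose. Origin: centre of its underside.
- hex_keys: Bystander: yellow folding hex key set 30 x 88 x 21 mm, loose. Origin: centre of its underside.
- capacitor_0: Bystander: black upright capacitor 18 mm in diameter, 32 mm high, loose. Origin: centre of its underside.
- module_a: Bystander: small silver plug-in module 15 x 61 x 9 mm, lying between nest and stand, loose. Origin: centre of its underside.
- relay: Bystander: black relay 22 x 28 x 24 mm, loose. Origin: centre of its underside.
Mind the look-alikes: they are no part of the job. Leave any pink or yellow look-alike of the spanner alone.

How it is judged:
On the way, in this order (a step that is already met when the one before it is completed fails the run):
1. both pins of the spanner are at least 4 mm deep in the ring's holes, before the ring has been turned (z of each of pin_a, pin_b in the frame of ring_axis below -0.004 m and horizontal distance between spanner and ring_axis below 0.005 m and value of joint ring below 0.3 rad), for 0.2 s.
2. the ring is turned to its stop with both pins still in the holes (z of each of pin_a, pin_b in the frame of ring_axis below -0.003 m and horizontal distance between spanner and ring_axis below 0.005 m and value of joint ring above 0.76 rad), for 0.1 s.
At the end, for the whole second after the job is handed in: The ring stands at its stop (joint ring above 0.75 of 0.80 rad), and the spanner stands released and at rest, upright (within 0.1 rad) in the stand, its cross bar resting on the stand's top with the pins in the groove (within 10 mm of the stand's centre) (value of joint ring above 0.75 rad and z of spanner in the frame of stand between 0.021 and 0.027 m and horizontal distance between spanner and stand below 0.01 m and angle between spanner's own z axis and vertical below 0.1 rad and linear speed of spanner below 0.02 m/s); the robot touches nothing.
It fails at once if the spanner loads the lens, its ring or the nest with more than 30 N (contact force between spanner and nest above 30 N).
It fails at once if the robot itself loads the lens, its ring or the nest with more than 30 N (contact force between any of the fingers, the arm and nest above 30 N).
It fails at once if a loose bystander is moved more than 20 mm (distance of any of heatsink_a, hex_keys, capacitor_0, module_a, relay from where it was at the start of the episode above 0.02 m).
It also fails if it takes over 72 s, if anything falls off the work surface, if the arm or the gripper's body presses on something with over 40 N, if the wrist force passes 120 N, or if a joint passes its speed limit or range.

ROBOT

A 6-joint arm with a two-finger parallel gripper is mounted at the origin on a cart in front of the work surface, level with it; the furniture and walls round the work are solid. World frame = base frame: x ahead of the robot, y to its left, z up, the work surface at z = 0. Lengths are in m, angles in rad, forces in N, time in s.
With the tool pointing down it reaches from about 0.375 to 0.975 m from the base axis. Payload 3.8 kg.
Tool frame: the origin (TCP) lies midway between the tips of the shut fingers; the grasp point (between the pads) lies 19 mm behind it; z points along the fingers, y is the line along which they close (so a half turn about z gives the same grasp; the last joint's range is limited). The gripper opens to 85 mm and grips with 20 to 120 N. Pads are 22 mm wide; open, the fingers measure 114 mm over their backs; the gripper's body (76 mm by 85 mm) begins 54 mm behind the grasp point. The pads swing forward as they close: fully open they stand 13 mm farther back than shut.
Start: joints at [-1.297, 0.264, 1.604, -0, 1.274, -0.037], TCP at [0.206, -0.643, 0.231] pointing down, gripper open.
Joint ranges: [-2.63, 2.63], [-0.94, 2.18], [0.31, 2.57], [-1.31, 4.45], [0, 2.66], [-2.55, 2.55]. Speed limits (rad/s): [2.57, 2.57, 3.14, 3.14, 3.14, 3.14].

INTERFACE

Orientations are given as a rotation vector (axis times angle).
In Python, from workcell import bot gives the robot as it stands.
- The arm moves only by the tool servo_tool, never from a script. Its argument "series" is a list of rows, each a list of 7 numbers: the shift along the world's x, y, z in units of 0.15 m (1.0 is 0.15 m), then the turn, a rotation vector about the world's x, y, z in units of 180 degrees (1.0 is 180 degrees), then the closure, from 0 (fully open) to 1 (shut). A call has 1 to 20 rows; each row is the pose to reach, as a shift and turn from the pose commanded when the call began, turning the shorter way round; what a row does not reach only later rows make up. A row lasts 1/10 s, in which the tool goes at most 50 mm and 8.59 degrees, less where a joint would pass 70% of its speed; a pose out of reach is approached as far as the arm can. A call with a number of a shift or a turn outside -1 to 1 is refused whole. A call with a gripper value outside its range is refused whole. The fingers move at their own pace and stop on an object; "newtons" is the grip in N (left out, the last holds). Time passes only in rows, so rows that repeat a pose let the fingers close. It gives the time, the measured TCP pose, the force, the opening and the grip force at its end, in the units of the state.
- bot.read_state(): the state, without advancing time (a new reading comes with each control period).
- bot.read_camera(name): name is "scene" or "top" or "wrist"; returns the picture (384x512x3 uint8, red, green, blue); there is no depth.
- bot.camera_info(name): a dict with "vertical_fov" (degrees; the focal length in pixels is half the picture's height over the tangent of half this angle, whatever the lens; pixels are square), "cx", "cy" (the principal point, pixels), "R" (3x3) and "t" (3): a world point X has camera coordinates R X + t. Camera axes: x right, y down, z forward; pixel columns grow to the right and rows downward; lengths in m; the calibration is good to about 2 mm. A picture is of the moment at which its call begins: read the wrist's pose just before it. camera_info takes no time and is no camera call; for the wrist camera it gives the pose at the moment of the call.
- bot.finish_job(): hands the job in; it is judged then, once.
Trained networks look in the newest picture that a camera, given by its name, has taken for a name from the list of things; names that differ only in an ending like _2 or _b are one class to them, and where a whole thing is asked for, a point or a joint stands for the part that bears it (a point fixed in the world has none). Each returns a list of dicts, best first, with "score" (0 to 1); they miss things now and then, are a little off and sometimes report something else, mostly with a low value. They report only what shows in the picture. A call takes as long as a camera call. They do not tell look-alikes from the thing itself.
- bot.recognise(target, camera): "box" ([left, top, right, bottom] as shares, 0 to 1, of the picture: columns of its width, rows of its height, round what is visible of it).
- bot.trace(target, camera): "mask" (384x512 bool, what is visible of it) and "box" ([left, top, right, bottom] as shares, 0 to 1, of the picture: columns of its width, rows of its height, round what is visible of it).
- bot.mark_of(target, camera): "at" ([row, column] as shares, 0 to 1, of the picture: columns of its width, rows of its height: a listed point, or the origin of a listed thing).
The state is a dict: "time": time; "q": joint angles; "joint_vel": joint speeds; "joint_torque": joint torques, N m; "tool_pos": TCP position; "tcp_rot": TCP orientation; "wrist_force": force on the tool from outside, world axes, zero at the start; "torque": the same for the moment, N m; "width": opening from 0.0 (shut) to 1.0 (fully open); "grip_force": force on a finger pad.
Only numpy, scipy, OpenCV 4.12 (cv2) and the standard library are available. Lean on these libraries where they do the work, as an engineer would, in place of code of your own. Each camera call takes 0.05 s, during which the arm holds its last target. There are 200 camera calls.

## Working session

There is one attempt and no reset: what is moved stays moved. The work goes in short steps, Python scripts to look and compute and a tool call to move; the robot and the scene stay as the last step left them, time stands still between calls to the robot, and variables do not carry over. Pictures are saved under pics/ and viewed, at most 10 in all, crops included, and the job is handed in when it is done.

Besides the shell and the picture viewer there is one more tool, called in YAML: its name, and indented under it one key for each argument. servo_tool: Moves the arm, as the interface text tells. Shifts and turns lie within -1 to 1; 1 stands for 0.15 m of shift or 180 degrees of turn. Its arguments: {"type":"object","properties":{"series":{"type":"array","items":{"type":"array","items":{"type":"number"}}},"newtons":{"type":"number"}},"required":["series"]}

```bash
mkdir -p pics
cat > h.py <<'E'
import numpy as np, cv2
from workcell import bot
def K(n):
    c=bot.camera_info(n); f=192/np.tan(np.radians(c["vertical_fov"])/2)
    return f,c["cx"],c["cy"],np.array(c["R"]),np.array(c["t"])
def ray(n,u,v,z,k=None):
    f,cx,cy,R,t=k or K(n); d=R.T@np.array([(u-cx)/f,(v-cy)/f,1]); o=-R.T@t
    return o+d*(z-o[2])/d[2]
def proj(n,X,k=None):
    f,cx,cy,R,t=k or K(n); c=R@np.array(X)+t; return f*c[0]/c[2]+cx, f*c[1]/c[2]+cy
def snap(n,name):
    im=bot.read_camera(n); cv2.imwrite(f"pics/{name}.png",im[:,:,::-1]); return im
E
python3 - <<'E'
from h import *
a=snap("top","t0");b=snap("scene","s0")
cv2.imwrite("pics/both.png",cv2.resize(np.vstack([a,b])[:,:,::-1],(400,600)))
for n in("top","scene"):
    for t in("spanner","stand","nest","ring_axis"):
        for r in bot.mark_of(t,n)[:3]:
            v,u=r["at"][0]*384,r["at"][1]*512
            z={"ring_axis":.075,"spanner":.024}.get(t,0)
            print(n,t,round(r["score"],2),round(u),round(v),ray(n,u,v,z).round(3))
s=bot.read_state();print(s["time"],s["tool_pos"],s["tcp_rot"],s["wrist_force"])
E
```

```text
top spanner 0.87 361 251 [ 0.399 -0.435  0.024]
top spanner 0.59 261 212 [ 0.494 -0.198  0.024]
top spanner 0.54 177 143 [0.669 0.016 0.024]
top stand 0.8 264 211 [ 0.501 -0.206  0.   ]
top nest 0.74 345 197 [ 0.537 -0.407  0.   ]
top ring_axis 0.72 351 194 [ 0.528 -0.407  0.075]
scene spanner 0.66 276 267 [ 0.385 -0.456  0.024]
scene spanner 0.54 257 209 [ 0.508 -0.188  0.024]
scene spanner 0.47 278 202 [ 0.585 -0.181  0.024]
scene stand 0.61 252 220 [ 0.487 -0.2    0.   ]
scene nest 0.79 313 247 [ 0.536 -0.4    0.   ]
scene nest 0.44 276 238 [ 0.487 -0.314  0.   ]
scene ring_axis 0.72 317 222 [ 0.531 -0.412  0.075]
0.5 [ 0.20640974 -0.64264698  0.23126237] [-3.10371760e+00 -4.86254667e-01  2.72201823e-05] [-0.50028898 -0.33885803 -0.40540904]
```

View pics/t0.png

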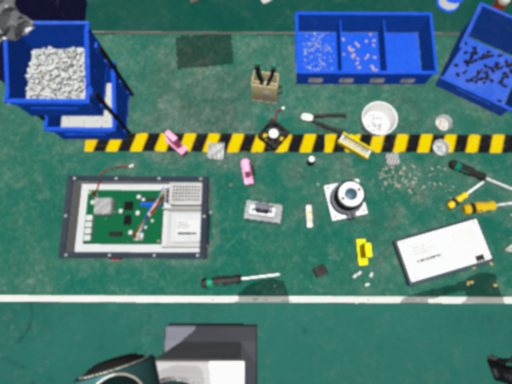

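View pics/s0.png

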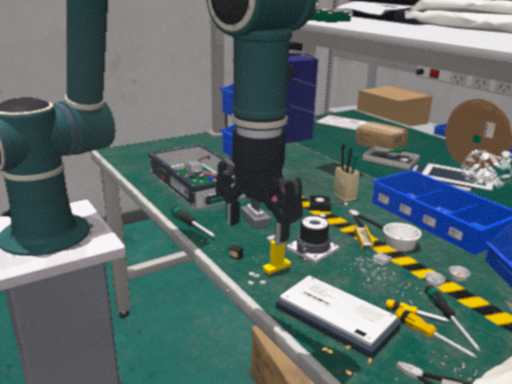

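The top view shows these candidates for the spanner: the grey steel one in the stand at (262,211), a yellow look-alike at (363,251), and pink look-alikes at (247,171) and (176,142). I choose the grey one at (262,211), on the grey stand. The nest and ring are at (349,195). I'll pass over the nest first and look at the ring, then go on to the stand.

servo_tool:
  series:
    - [1,0.8,0.5,0,0,0.4,0]
    - [1,0.8,0.5,0,0,0.4,0]
    - [1,0.8,0.5,0,0,0.4,0]
    - [1,0.8,0.5,0,0,0.4,0]
    - [1,0.8,0.5,0,0,0.4,0]
    - [1,0.8,0.5,0,0,0.4,0]
    - [1,0.8,0.5,0,0,0.4,0]
    - [1,0.8,0.5,0,0,0.4,0]
    - [1,0.8,0.5,0,0,0.4,0]
    - [1,0.8,0.5,0,0,0.4,0]

```text
time: 1.5
tool_pos: [0.3565, -0.5226, 0.3064]
tcp_rot: [2.225, 2.218, -0.0]
wrist_force: [-0.1, -0.1, -0.2]
width: 0.995
grip_force: 0.0
```

servo_tool:
  series:
    - [1,0.8,0,0,0,0,0]
    - [1,0.8,0,0,0,0,0]
    - [1,0.8,0,0,0,0,0]
    - [1,0.8,0,0,0,0,0]
    - [1,0.8,0,0,0,0,0]
    - [1,0.8,0,0,0,0,0]

```text
time: 2.1
tool_pos: [0.5071, -0.4019, 0.3062]
tcp_rot: [-2.224, -2.219, 0.001]
wrist_force: [-0.1, 0.5, 0.5]
width: 1.001
grip_force: 0.0
```

Run:
```python
from h import *
s=bot.read_state();print(s["time"],s["tool_pos"],s["tcp_rot"],s["q"],s["wrist_force"])
a=snap("wrist","w1")
k=K("wrist");print(k)
for t,z in(("ring_axis",.075),("nest",0)):
    for r in bot.mark_of(t,"wrist")[:2]:
        v,u=r["at"][0]*384,r["at"][1]*512
        print(t,r["score"],u,v,ray("wrist",u,v,z,k))
```

```text
2.1 [ 0.50706021 -0.40191962  0.30616092] [-2.22359282e+00 -2.21899471e+00  9.54714134e-04] [-7.08416892e-01  1.76129868e-01  1.57336305e+00 -5.99360600e-04
  1.39235356e+00 -7.06240420e-01] [-0.09370307  0.52973377  0.50119855]
(np.float64(268.84349544690497), 254.43430342593345, 194.67598307263358, array([[ 9.99993843e-01, -3.45840985e-03,  5.94013992e-04],
       [-3.48912379e-03, -9.61948824e-01,  2.73207404e-01],
       [-3.73452117e-04, -2.73207795e-01, -9.61954969e-01]]), array([-0.50857213, -0.44087193,  0.34042444]))
ring_axis 0.59 270.08 173.9136 [ 0.52921373 -0.40844834  0.075     ]
nest 0.78 265.6256 164.1984 [ 0.52595959 -0.40701815  0.        ]
nest 0.6 244.7872 37.5936 [ 0.49348333 -0.21736729  0.        ]
```

View pics/w1.png

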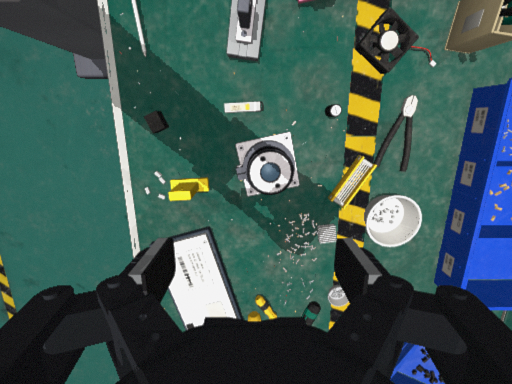

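The wrist view shows the nest at (268,170) with two dark holes in the ring. The stand with the grey spanner is at (246,25), and the yellow look-alike is at (188,188). I'll rectify the ring's top plane to measure the holes.

```bash
cat >> h.py <<'E'
def rect(im,n,c,z,half=.05,ppm=4000,k=None):
    k=k or K(n); S=int(2*half*ppm); g=[(0,0),(S,0),(S,S),(0,S)]
    W=[(c[0]-half+x/ppm,c[1]+half-y/ppm,z) for x,y in g]
    H=cv2.getPerspectiveTransform(np.float32([proj(n,w,k) for w in W]),np.float32(g))
    return cv2.warpPerspective(im,H,(S,S),flags=cv2.INTER_CUBIC)  # right=+x, up=+y
E
python3 - <<'E'
from h import *
im=cv2.imread("pics/w1.png")
a=rect(im,"wrist",(.529,-.408),.075,.04,5000)
b=rect(im,"wrist",(.495,-.21),.024,.08,2500)
cv2.imwrite("pics/r1.png",np.hstack([a,b]))
E
```

```text
(no output)
```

View pics/r1.png

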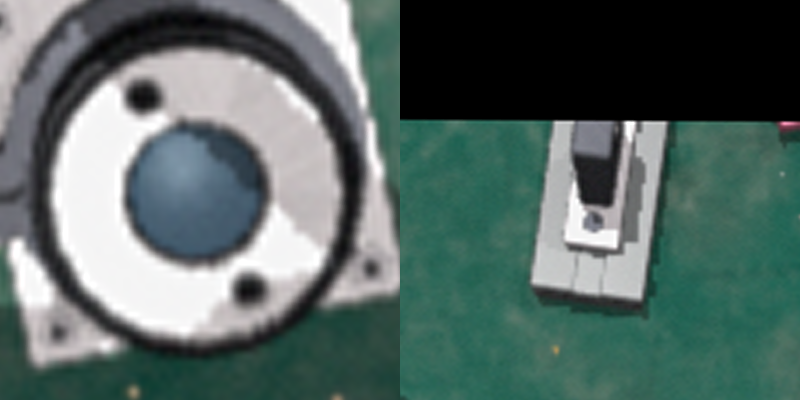

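Ring measurement: the holes are at (0.5178,-0.3874) and (0.5388,-0.4260). They're 43.9 mm apart, against 44 given, and centred at (0.5283,-0.4067). Their line lies 0.50 rad anticlockwise of world +y. The nest yaw is about 0.2, so the line sits 0.3 from nest y, which is within the stated range. The stand yaw is about -0.107. Next I'll move near the stand.

servo_tool:
  series:
    - [-0.08,0.88,-0.57,0,0,-0.034,0]
    - [-0.08,0.88,-0.57,0,0,-0.034,0]
    - [-0.08,0.88,-0.57,0,0,-0.034,0]
    - [-0.08,0.88,-0.57,0,0,-0.034,0]
    - [-0.08,0.88,-0.57,0,0,-0.034,0]
    - [-0.08,0.88,-0.57,0,0,-0.034,0]

```text
time: 2.85
tool_pos: [0.495, -0.2726, 0.2223]
tcp_rot: [2.339, 2.092, 0.0]
wrist_force: [0.5, 0.3, 0.7]
width: 0.998
grip_force: 0.0
```

Run:
```python
from h import *
s=bot.read_state();print(s["time"],s["tool_pos"],s["tcp_rot"])
a=snap("wrist","w2");k=K("wrist")
for t,z in(("spanner",.024),("stand",0)):
    for r in bot.mark_of(t,"wrist")[:2]:
        v,u=r["at"][0]*384,r["at"][1]*512
        print(t,r["score"],u,v,ray("wrist",u,v,z,k))
r=bot.trace("stand","wrist")[0];print(r["score"],r["box"])
a=a[:,:,::-1]
x=rect(a,"wrist",(.495,-.201),.024,.06,3333,k);y=rect(a,"wrist",(.495,-.201),.094,.06,3333,k)
cv2.imwrite("pics/r2.png",np.hstack([x,y]))
```

```text
2.85 [ 0.4950202  -0.27261677  0.22233608] [2.33938362e+00 2.09214535e+00 3.54222951e-04]
spanner 0.94 246.4256 114.70080000000002 [ 0.49553869 -0.19868531  0.024     ]
spanner 0.66 323.9936 71.3088 [ 0.59125334 -0.16060833  0.024     ]
stand 0.66 250.5216 120.4992 [ 0.49944654 -0.2061769   0.        ]Traceback (most recent call last):
  File "<stdin>", line 8, in <module>
IndexError: list index out of range
```

Run:
```python
from h import *
a=cv2.imread("pics/w2.png");k=K("wrist")
x=rect(a,"wrist",(.495,-.201),.024,.06,3333,k);y=rect(a,"wrist",(.495,-.201),.094,.06,3333,k)
cv2.imwrite("pics/r2.png",np.hstack([x,y]))
```

```text
(no output)
```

View pics/r2.png

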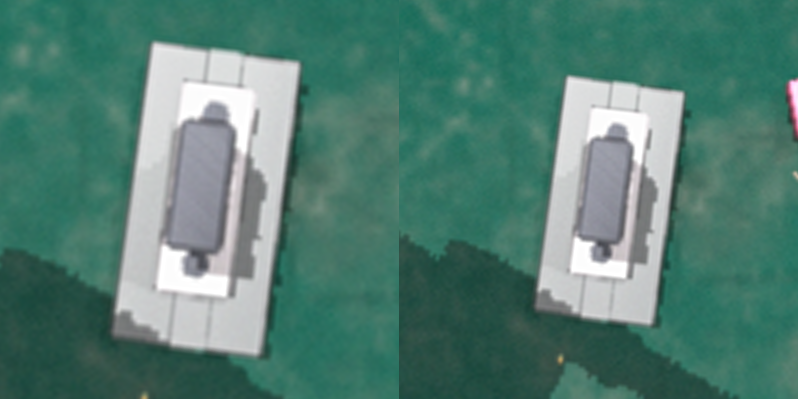

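The rectified view shows the stand centred at (0.4972,-0.2009) with yaw about -0.13, measuring 44.5 x 88.6 mm as it should. The handle top, 13 x 34 mm, is centred at (0.497,-0.200) with yaw about -0.12. This is the grey spanner. Now I'll grasp it.

servo_tool:
  series:
    - [0.013,0.484,-0.35,0,0,-0.004,0]
    - [0.013,0.484,-0.35,0,0,-0.004,0]
    - [0.013,0.484,-0.35,0,0,-0.004,0]
    - [0.013,0.484,-0.7,0,0,-0.004,0]
    - [0.013,0.484,-0.7,0,0,-0.004,0]
    - [0.013,0.484,-0.7,0,0,-0.004,0]

```text
time: 3.65
tool_pos: [0.4959, -0.1986, 0.1154]
tcp_rot: [-2.353, -2.079, 0.002]
wrist_force: [0.3, 0.5, -0.2]
width: 1.001
grip_force: 0.0
```

servo_tool:
  series:
    - [0,0,-0.25,0,0,0,0]
    - [0,0,-0.45,0,0,0,0]
    - [0,0,-0.45,0,0,0,0]
    - [0,0,-0.45,0,0,0,1]
    - [0,0,-0.45,0,0,0,1]
    - [0,0,-0.45,0,0,0,1]
    - [0,0,-0.45,0,0,0,1]
    - [0,0,-0.45,0,0,0,1]
    - [0,0,-0.45,0,0,0,1]
    - [0,0,-0.45,0,0,0,1]
    - [0,0,-0.45,0,0,0,1]
    - [0,0,-0.45,0,0,0,1]
    - [0,0,-0.45,0,0,0,1]
  newtons: 80

```text
time: 4.95
tool_pos: [0.497, -0.1983, 0.0493]
tcp_rot: [2.353, 2.08, 0.001]
wrist_force: [-0.9, 0.3, 5.5]
width: 0.156
grip_force: 78.0
```

servo_tool:
  series:
    - [0,0,0.2,0,0,0,1]
    - [0,0,0.4,0,0,0,1]
    - [0,0,0.75,0,0,0,1]
    - [0.1,-0.4,0.75,0,0,0.1,1]
    - [0.1,-0.7,0.75,0,0,0.1,1]
    - [0.1,-0.7,0.75,0,0,0.1,1]

```text
time: 5.55
tool_pos: [0.512, -0.3078, 0.1616]
tcp_rot: [1.996, 2.422, -0.002]
wrist_force: [0.3, 0.2, -1.8]
width: 0.155
grip_force: 78.4
```

servo_tool:
  series:
    - [0.108,-0.4,0,0,0,0.097,1]
    - [0.108,-0.68,0,0,0,0.097,1]
    - [0.108,-0.68,0,0,0,0.097,1]
    - [0.108,-0.68,0,0,0,0.097,1]
    - [0.108,-0.68,0,0,0,0.097,1]
    - [0.108,-0.68,0,0,0,0.097,1]

```text
time: 6.15
tool_pos: [0.5273, -0.4032, 0.1602]
tcp_rot: [-1.607, -2.698, -0.001]
wrist_force: [0.1, -0.1, -1.6]
width: 0.154
grip_force: 78.3
```

Run:
```python
from h import *
s=bot.read_state();print(s["time"],s["tool_pos"],s["tcp_rot"],s["q"],s["wrist_force"],s["torque"])
a=snap("wrist","w3")
k=K("wrist");p=s["tool_pos"]
cv2.imwrite("pics/w3v.png",np.hstack([a[:,:,::-1][60:384,90:410],cv2.resize(rect(a[:,:,::-1],"wrist",p,p[2]-.0153,.05,4000,k),(324,324))]))
for t in("pin_a","pin_b","spanner","ring_axis"):
    for r in bot.mark_of(t,"wrist")[:2]:
        v,u=r["at"][0]*384,r["at"][1]*512
        z={"spanner":p[2]-.0253,"ring_axis":.075}.get(t,p[2]-.0343)
        print(t,round(r["score"],2),round(u),round(v),ray("wrist",u,v,z,k)-p)
```

```text
6.15 [ 0.52726835 -0.40318611  0.16022229] [-1.60682081e+00 -2.69769767e+00 -1.04319527e-03] [-6.90561141e-01  2.93781413e-01  1.70048317e+00  4.48985276e-04
  1.14902767e+00 -1.18714632e+00] [ 0.14512929 -0.13970655 -1.61779384] [ 0.00483736 -0.02705797 -0.03316191]
pin_a 0.9 117 146 [-0.10249618  0.003624   -0.0343    ]
pin_a 0.76 155 160 [-0.07684019  0.00691991 -0.0343    ]
pin_b 0.9 117 146 [-0.10249618  0.003624   -0.0343    ]
pin_b 0.76 155 160 [-0.07684019  0.00691991 -0.0343    ]
spanner 0.97 131 156 [-0.08861987  0.00490159 -0.0253    ]
spanner 0.88 256 228 [ 0.00256696 -0.00070862 -0.0253    ]
```

View pics/w3v.png

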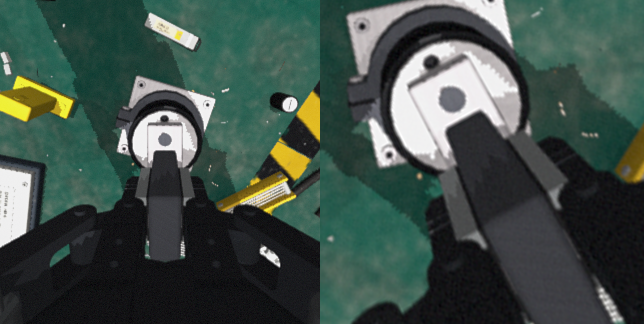

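The crop shows the spanner in hand. The top of its pin is a grey spot at raw (255,199), and one ring hole shows just beyond the bar end at (255,178). I'll measure both numerically.

Run:
```python
from h import *
a=cv2.imread("pics/w3.png");k=K("wrist");g=cv2.cvtColor(a,cv2.COLOR_BGR2GRAY)
print(g[168:212,236:276:2].astype(int))
p=np.array(bot.read_state()["tool_pos"])
def cen(u,v,r,th):
    m=np.zeros_like(g);cv2.circle(m,(u,v),r,255,-1)
    w=np.where(m>0,np.clip(th-g.astype(float),0,None),0);Y,X=np.mgrid[:384,:512];return (w*X).sum()/w.sum(),(w*Y).sum()/w.sum()
h=cen(255,178,6,140);q=cen(255,199,8,190)
H=ray("wrist",*h,.075,k);Q=ray("wrist",*q,p[2]-.0153,k)
print(h,q,H,Q,Q-p)
```

```text
[[ 13  14   4  20  32  28  30  30  31  45  44  53  58  65  64  35  24  12
   16   9]
 [ 11  19  29  24  23  18  27  29  33  36  36  36  36  43  51  28  28  21
   15   5]
 [ 16  23  23  22  23  21  56  68  89 102 103  85  59  37  34  25  23  26
   20  10]
 [ 26  22  19  23  41  83 149 178 176 181 181 179 163 103  52  31  23  28
   27  17]
 [ 21  20  19  44  98 170 235 239 239 239 238 239 236 178 118  73  30  19
   28  29]
 [ 19  18  62 112 187 238 243 243 242 243 243 242 242 238 215 136  88  30
   18  26]
 [ 18  75 142 235 239 243 242 243 237 229 236 242 241 242 240 235 156  88
   24  21]
 [ 49 180 236 244 242 241 241 243 164 125 153 243 241 241 241 240 183 157
   67  20]
 [117 239 243 241 241 241 241 226  82  55  68 225 241 240 240 239 195 190
  138  44]
 [189 242 242 241 240 241 242 155  49  48  46 168 242 241 240 241 231 193
  182  95]
 [238 241 241 240 241 241 243 117  47  52  34 111 242 240 242 241 210 193
  194 154]
 [243 241 241 241 241 238 240 120  29  46  24 108 208 213 239 217 197 194
  196 188]
 [241 242 241 241 243 239 206 120  31  36  29 111 183 189 208 194 190 194
  191 
[... 2181 characters left out ...]
41 239 239 239 239 239
  166 244]
 [237 219 240 240 239 239 240 238 240 239 243 243 241 239 239 240 239 238
  166 241]
 [239 220 242 241 240 240 242 240 241 242 243 243 242 242 239 239 240 239
  153 215]
 [238 219 241 240 242 242 244 243 242 240 245 246 240 243 240 240 239 240
  146 185]
 [238 219 240 236 239 140 137 136 139 133 141 139 133 139 161 240 239 239
  145 182]
 [239 210 235 236 157  53  50  50  48  50  54  50  52  51  84 242 240 239
  139 182]]
(np.float64(254.15802040373345), np.float64(179.3060560017365)) (np.float64(254.4136426730121), np.float64(199.2590719809637)) [ 0.51967708 -0.3876028   0.075     ] [ 0.51820168 -0.38459502  0.14576778] [-0.00958278  0.01965402 -0.0153    ]
```

The pin and hole are aligned sideways within about 0.2 mm. The spanner needs about (+1.2,-2.5) mm. I'll correct that and come down to just above the ring.

servo_tool:
  series:
    - [0.008,-0.017,-0.15,0,0,0,1]
    - [0.008,-0.017,-0.3,0,0,0,1]
    - [0.008,-0.017,-0.315,0,0,0,1]
    - [0.008,-0.017,-0.315,0,0,0,1]
    - [0.008,-0.017,-0.315,0,0,0,1]
    - [0.008,-0.017,-0.315,0,0,0,1]

```text
time: 7.0
tool_pos: [0.5297, -0.4083, 0.1153]
tcp_rot: [1.607, 2.697, -0.001]
wrist_force: [0.5, 0.4, -2.3]
width: 0.154
grip_force: 78.3
```

servo_tool:
  series:
    - [0,0,-0.007,0,0,0,1]
    - [0,0,-0.014,0,0,0,1]
    - [0,0,-0.02,0,0,0,1]
    - [0,0,-0.02,0,0,0,1]
    - [0,0,-0.02,0,0,0,1]

```text
time: 7.5
tool_pos: [0.5287, -0.4076, 0.1104]
tcp_rot: [-1.608, -2.699, -0.0]
wrist_force: [0.0, 0.2, -2.5]
width: 0.152
grip_force: 78.3
```

servo_tool:
  series:
    - [0,0,-0.007,0,0,0,1]
    - [0,0,-0.013,0,0,0,1]
    - [0,0,-0.013,0,0,0,1]
    - [0,0,-0.013,0,0,0,1]

```text
time: 7.9
tool_pos: [0.5287, -0.4074, 0.1083]
tcp_rot: [-1.608, -2.699, -0.0]
wrist_force: [0.8, 0.1, -1.2]
width: 0.152
grip_force: 78.4
```

servo_tool:
  series:
    - [0,0,-0.007,0,0,0,1]
    - [0,0,-0.007,0,0,0,1]
    - [0,0,-0.007,0,0,0,1]

```text
time: 8.2
tool_pos: [0.5287, -0.4074, 0.1074]
tcp_rot: [-1.608, -2.699, -0.0]
wrist_force: [-0.2, 1.9, -1.8]
width: 0.155
grip_force: 78.4
```

servo_tool:
  series:
    - [0,0,-0.007,0,0,0,1]
    - [0,0,-0.007,0,0,0,1]
    - [0,0,-0.007,0,0,0,1]

```text
time: 8.5
tool_pos: [0.5288, -0.4074, 0.1064]
tcp_rot: [-1.608, -2.699, -0.0]
wrist_force: [0.9, 2.2, -1.1]
width: 0.156
grip_force: 78.4
```

servo_tool:
  series:
    - [0,0,-0.006,0,0,0,1]
    - [0,0,-0.006,0,0,0,1]
    - [0,0,-0.006,0,0,0,1]

```text
time: 8.8
tool_pos: [0.5288, -0.4074, 0.1055]
tcp_rot: [-1.608, -2.699, -0.0]
wrist_force: [0.2, 2.2, -1.3]
width: 0.156
grip_force: 78.4
```

Pins are already about 3.8 mm down with only about 2 N sideways force, so they've dropped in. I'll go a little deeper.

servo_tool:
  series:
    - [0,0,-0.006,0,0,0,1]
    - [0,0,-0.006,0,0,0,1]
    - [0,0,-0.006,0,0,0,1]

```text
time: 9.1
tool_pos: [0.5288, -0.4074, 0.1046]
tcp_rot: [-1.608, -2.699, -0.0]
wrist_force: [0.0, 2.7, -0.7]
width: 0.151
grip_force: 78.5
```

servo_tool:
  series:
    - [0,0,-0.005,0,0,0,1]
    - [0,0,-0.005,0,0,0,1]
    - [0,0,-0.005,0,0,0,1]
    - [0,0,-0.005,0,0,0,1]

```text
time: 9.5
tool_pos: [0.5288, -0.4075, 0.1039]
tcp_rot: [-1.608, -2.699, -0.0]
wrist_force: [0.4, 3.1, -0.6]
width: 0.154
grip_force: 78.5
```

Run:
```python
from h import *
F=[]
for i in range(4):
    a=bot.read_camera("wrist");s=bot.read_state();F.append(np.r_[s["wrist_force"],s["torque"]])
cv2.imwrite("pics/w4.png",cv2.resize(a[110:260,170:340,::-1],None,fx=3.5,fy=3.5,interpolation=cv2.INTER_CUBIC))
print(s["tool_pos"],s["q"],np.mean(F,0).round(2))
```

```text
[ 0.52876477 -0.40747421  0.10387419] [-6.93926371e-01  3.50243332e-01  1.73768869e+00  1.15777967e-04
  1.05384510e+00 -1.19013972e+00] [-0.01  3.27 -0.71  0.69 -0.03  0.04]
```

View pics/w4.png

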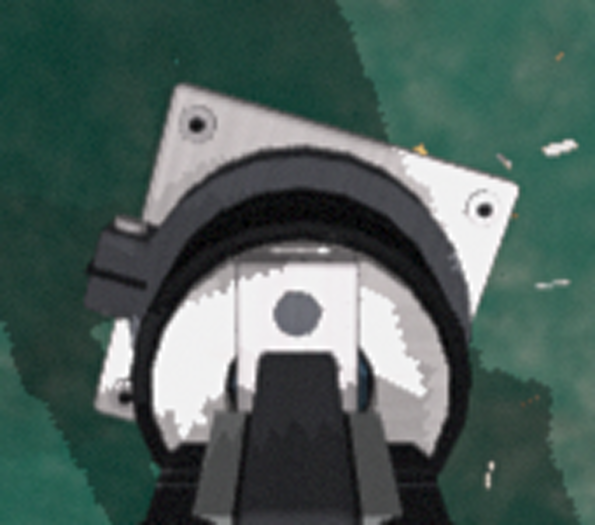

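The view shows the bar lying centred on the ring with the pin tops over the holes. Tips are about 5.4 mm deep, with a light +y side load of 3 N. I'll relieve that, then turn clockwise in steps and watch the torque.

servo_tool:
  series:
    - [0,0.006,0,0,0,0,1]
    - [0,0.006,0,0,0,0,1]
    - [0,0.006,0,0,0,0,1]

```text
time: 10.0
tool_pos: [0.5288, -0.4072, 0.1039]
tcp_rot: [1.608, 2.698, -0.001]
wrist_force: [-0.7, 1.3, -1.7]
width: 0.153
grip_force: 78.5
```

servo_tool:
  series:
    - [0,0,0,0,0,-0.015,1]
    - [0,0,0,0,0,-0.03,1]
    - [0,0,0,0,0,-0.045,1]
    - [0,0,0,0,0,-0.06,1]
    - [0,0,0,0,0,-0.06,1]
    - [0,0,0,0,0,-0.06,1]

```text
time: 10.6
tool_pos: [0.5289, -0.4067, 0.104]
tcp_rot: [1.853, 2.536, 0.0]
wrist_force: [1.1, 1.6, -1.3]
width: 0.153
grip_force: 78.4
```

```bash
cat > st.py <<'E'
from h import *
from scipy.spatial.transform import Rotation as Ro
F=[]
for i in range(3):
    bot.read_camera("wrist");s=bot.read_state();F.append(np.r_[s["wrist_force"],s["torque"]])
x=Ro.from_rotvec(s["tcp_rot"]).as_matrix()[:,1]
print(s["time"],np.round(s["tool_pos"],4),"yaw",np.arctan2(x[1],x[0]).round(3),np.mean(F,0).round(2),s["width"])
E
python3 st.py
```

```text
10.75 [ 0.5289 -0.4067  0.104 ] yaw 0.308 [ 0.92  1.9  -1.64  0.36 -0.16  0.09] 0.15639675070384512
```

servo_tool:
  series:
    - [0,0,0,0,0,-0.015,1]
    - [0,0,0,0,0,-0.03,1]
    - [0,0,0,0,0,-0.045,1]
    - [0,0,0,0,0,-0.06,1]
    - [0,0,0,0,0,-0.06,1]

```text
time: 11.25
tool_pos: [0.5288, -0.4067, 0.1039]
tcp_rot: [2.085, 2.35, -0.0]
wrist_force: [0.8, 0.9, -1.7]
width: 0.154
grip_force: 78.4
```

```bash
python3 st.py
```

```text
11.4 [ 0.5288 -0.4068  0.104 ] yaw 0.12 [ 0.79  1.74 -1.83  0.3  -0.12  0.14] 0.15437266696892712
```

servo_tool:
  series:
    - [0,0,0,0,0,-0.015,1]
    - [0,0,0,0,0,-0.03,1]
    - [0,0,0,0,0,-0.045,1]
    - [0,0,0,0,0,-0.06,1]
    - [0,0,0,0,0,-0.075,1]
    - [0,0,0,0,0,-0.075,1]

```text
time: 12.0
tool_pos: [0.5287, -0.4068, 0.104]
tcp_rot: [-2.346, -2.089, 0.0]
wrist_force: [0.2, 2.3, -0.8]
width: 0.155
grip_force: 78.4
```

```bash
python3 st.py
```

```text
12.15 [ 0.5287 -0.4068  0.104 ] yaw -0.115 [-0.23  1.81 -1.18  0.3  -0.02  0.07] 0.1536903542592702
```

servo_tool:
  series:
    - [0,0,0,0,0,-0.01,1]
    - [0,0,0,0,0,-0.015,1]
    - [0,0,0,0,0,-0.015,1]

```text
time: 12.45
tool_pos: [0.5287, -0.4068, 0.1039]
tcp_rot: [-2.395, -2.033, 0.0]
wrist_force: [-1.1, 1.5, -1.1]
width: 0.157
grip_force: 78.5
```

```bash
python3 st.py
```

```text
12.6 [ 0.5287 -0.4067  0.104 ] yaw -0.163 [-0.83  1.51 -0.56  0.31  0.05  0.18] 0.15182350980176754
```

servo_tool:
  series:
    - [0,0,0,0,0,-0.005,1]
    - [0,0,0,0,0,-0.01,1]
    - [0,0,0,0,0,-0.01,1]

```text
time: 12.9
tool_pos: [0.5287, -0.4067, 0.104]
tcp_rot: [-2.428, -1.994, 0.0]
wrist_force: [0.0, 2.2, -0.3]
width: 0.155
grip_force: 78.5
```

```bash
python3 st.py
```

```text
13.05 [ 0.5287 -0.4067  0.1039] yaw -0.195 [-0.73  1.46 -0.94  0.28  0.12  0.15] 0.15930354347088796
```

servo_tool:
  series:
    - [0,0,0,0,0,-0.005,1]
    - [0,0,0,0,0,-0.01,1]
    - [0,0,0,0,0,-0.01,1]

```text
time: 13.35
tool_pos: [0.5287, -0.4067, 0.1039]
tcp_rot: [-2.459, -1.955, 0.0]
wrist_force: [-0.2, 1.0, -0.6]
width: 0.15
grip_force: 78.5
```

```bash
python3 st.py
```

```text
13.5 [ 0.5287 -0.4067  0.1039] yaw -0.226 [-0.83  1.39 -0.58  0.27  0.18  0.2 ] 0.14749463875087196
```

servo_tool:
  series:
    - [0,0,0,0,0,-0.004,1]
    - [0,0,0,0,0,-0.008,1]
    - [0,0,0,0,0,-0.008,1]

```text
time: 13.8
tool_pos: [0.5287, -0.4067, 0.1039]
tcp_rot: [-2.482, -1.925, 0.0]
wrist_force: [-0.4, 2.1, 0.4]
width: 0.149
grip_force: 78.7
```

```bash
python3 st.py
```

```text
13.95 [ 0.5287 -0.4067  0.1039] yaw -0.251 [-0.81  0.97 -0.57  0.28  0.2   0.5 ] 0.15462107260011165
```

Torque jumped from 0.2 to 0.5 N m, which is the stop. The total turn is 0.75 rad, in line with a stop at 0.80. I'll back off a little to unload and lift slowly.

servo_tool:
  series:
    - [0,0,0,0,0,0.006,1]
    - [0,0,0,0,0,0.011,1]
    - [0,0,0,0,0,0.011,1]

```text
time: 14.25
tool_pos: [0.5287, -0.4067, 0.1038]
tcp_rot: [-2.449, -1.968, -0.0]
wrist_force: [-0.9, 1.7, -1.8]
width: 0.154
grip_force: 78.5
```

```bash
python3 st.py
```

```text
14.4 [ 0.5288 -0.4067  0.1039] yaw -0.217 [-1.03  0.83 -1.12  0.26  0.15  0.03] 0.15546815904730357
```

servo_tool:
  series:
    - [0,0,0.01,0,0,0.011,1]
    - [0,0,0.03,0,0,0,1]
    - [0,0,0.05,0,0,0,1]
    - [0,0,0.08,0,0,0,1]
    - [0,0,0.2,0,0,0,1]
    - [0,0,0.37,0,0,0,1]
    - [0,0,0.37,0,0,0,1]

```text
time: 15.1
tool_pos: [0.5314, -0.409, 0.1644]
tcp_rot: [2.442, 1.963, 0.003]
wrist_force: [0.2, 0.1, -0.4]
width: 0.151
grip_force: 78.4
```

```bash
python3 st.py
python3 - <<'E'
from h import *
a=snap("wrist","w5");cv2.imwrite("pics/w5v.png",cv2.resize(a[110:260,170:340,::-1],None,fx=3.5,fy=3.5,interpolation=cv2.INTER_CUBIC))
E
```

```text
15.25 [ 0.5286 -0.4066  0.159 ] yaw -0.217 [-0.21 -0.08 -1.42  0.01  0.01 -0.01] 0.1564024329679932
```

View pics/w5v.png

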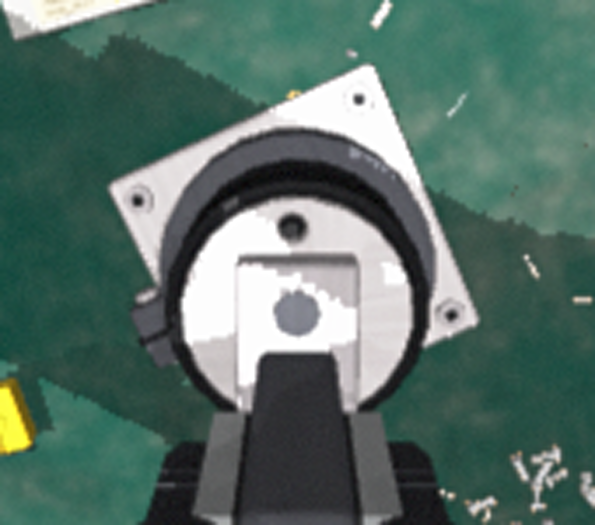

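The spanner is out. The ring's hole at crop (291,227) has turned along with the spanner, so the ring is at its stop. Next I'll return the spanner to the stand.

servo_tool:
  series:
    - [-0.105,0.35,0,0,0,0.015,1]
    - [-0.105,0.67,0,0,0,0.015,1]
    - [-0.105,0.69,0,0,0,0.015,1]
    - [-0.105,0.69,0,0,0,0.015,1]

```text
time: 15.7
tool_pos: [0.5122, -0.3013, 0.1579]
tcp_rot: [-2.398, -2.026, 0.001]
wrist_force: [0.2, -0.5, -1.8]
width: 0.153
grip_force: 78.6
```

servo_tool:
  series:
    - [-0.105,0.35,0,0,0,0.015,1]
    - [-0.105,0.69,0,0,0,0.015,1]
    - [-0.105,0.69,0,0,0,0.015,1]
    - [-0.105,0.69,-0.2,0,0,0.015,1]
    - [-0.105,0.69,-0.5,0,0,0.015,1]
    - [-0.105,0.69,-0.55,0,0,0.015,1]
    - [-0.105,0.69,-0.55,0,0,0.015,1]
    - [-0.105,0.69,-0.55,0,0,0.015,1]

```text
time: 16.5
tool_pos: [0.4985, -0.201, 0.0781]
tcp_rot: [2.353, 2.079, 0.001]
wrist_force: [1.0, -0.3, -1.4]
width: 0.151
grip_force: 78.5
```

```bash
python3 st.py
```

```text
16.65 [ 0.4991 -0.2009  0.0792] yaw -0.123 [-0.36  0.21 -0.86 -0.02 -0.01  0.03] 0.1500608413984
```

servo_tool:
  series:
    - [-0.013,0.013,-0.06,0,0,0,1]
    - [-0.013,0.013,-0.11,0,0,0,1]
    - [-0.013,0.013,-0.11,0,0,0,1]
    - [-0.013,0.013,-0.11,0,0,0,1]
    - [-0.013,0.013,-0.11,0,0,0,1]

```text
time: 17.15
tool_pos: [0.4954, -0.1977, 0.0604]
tcp_rot: [2.353, 2.081, 0.0]
wrist_force: [-0.8, -0.6, -1.5]
width: 0.153
grip_force: 78.6
```

```bash
python3 st.py
```

```text
17.3 [ 0.4956 -0.1978  0.0606] yaw -0.123 [ 0.38 -0.19 -0.5   0.    0.01  0.01] 0.15603566514569517
```

Settled at (0.4956,-0.1978). I'll shift +1.4 mm in x and lower gently.

servo_tool:
  series:
    - [0.009,-0.005,0,0,0,0,1]
    - [0.009,-0.005,0,0,0,0,1]
    - [0.009,-0.005,-0.015,0,0,0,1]
    - [0.009,-0.005,-0.03,0,0,0,1]
    - [0.009,-0.005,-0.03,0,0,0,1]
    - [0.009,-0.005,-0.03,0,0,0,1]

```text
time: 17.9
tool_pos: [0.4965, -0.1984, 0.0557]
tcp_rot: [-2.353, -2.081, 0.0]
wrist_force: [0.2, 0.5, -0.7]
width: 0.153
grip_force: 78.6
```

```bash
python3 st.py
```

```text
18.05 [ 0.4967 -0.1985  0.0559] yaw -0.123 [ 0.39  0.11 -1.67  0.    0.03 -0.02] 0.15470648502349799
```

servo_tool:
  series:
    - [0,0,-0.01,0,0,0,1]
    - [0,0,-0.02,0,0,0,1]
    - [0,0,-0.03,0,0,0,1]
    - [0,0,-0.035,0,0,0,1]
    - [0,0,-0.035,0,0,0,1]

```text
time: 18.55
tool_pos: [0.4965, -0.1984, 0.0505]
tcp_rot: [-2.353, -2.081, 0.0]
wrist_force: [0.2, -1.1, -1.0]
width: 0.154
grip_force: 78.6
```

```bash
python3 st.py
```

```text
18.7 [ 0.4967 -0.1985  0.0507] yaw -0.123 [-0.19 -0.35 -0.89  0.02 -0.01 -0.  ] 0.15059590538254358
```

servo_tool:
  series:
    - [0,0,-0.005,0,0,0,1]
    - [0,0,-0.009,0,0,0,1]
    - [0,0,-0.009,0,0,0,1]

```text
time: 19.0
tool_pos: [0.4967, -0.1985, 0.0494]
tcp_rot: [2.353, 2.081, 0.0]
wrist_force: [0.4, 0.2, -1.9]
width: 0.148
grip_force: 78.9
```

servo_tool:
  series:
    - [0,0,0,0,0,0,0.8]
    - [0,0,0,0,0,0,0.6]
    - [0,0,0,0,0,0,0.3]
    - [0,0,0,0,0,0,0]
    - [0,0,0,0,0,0,0]
    - [0,0,0,0,0,0,0]
    - [0,0,0,0,0,0,0]
    - [0,0,0,0,0,0,0]
    - [0,0,0,0,0,0,0]
    - [0,0,0,0,0,0,0]

```text
time: 20.0
tool_pos: [0.4967, -0.1985, 0.0493]
tcp_rot: [-2.353, -2.081, 0.0]
wrist_force: [0.3, 0.3, 0.1]
width: 1.002
grip_force: 0.0
```

servo_tool:
  series:
    - [0,0,0.2,0,0,0,0]
    - [0,0,0.5,0,0,0,0]
    - [0,0,0.9,0,0,0,0]
    - [0,-0.45,1,0,0,0,0]
    - [0,-0.45,1,0,0,0,0]
    - [0,-0.45,1,0,0,0,0]
    - [0,-0.45,1,0,0,0,0]

```text
time: 20.7
tool_pos: [0.4963, -0.2659, 0.199]
tcp_rot: [-2.354, -2.079, -0.0]
wrist_force: [-0.8, 0.1, 0.0]
width: 0.999
grip_force: 0.0
```

```bash
python3 st.py
python3 - <<'E'
from h import *
a=snap("wrist","w6")[:,:,::-1];k=K("wrist")
x=rect(a,"wrist",(.497,-.201),.024,.06,3333,k);y=rect(a,"wrist",(.529,-.407),.075,.06,3333,k)
cv2.imwrite("pics/r6.png",np.hstack([x,y]))
E
```

```text
20.85 [ 0.4959 -0.2647  0.1979] yaw -0.122 [-0.   -0.24 -0.09  0.    0.03  0.02] 0.9999010624284842
```

View pics/r6.png

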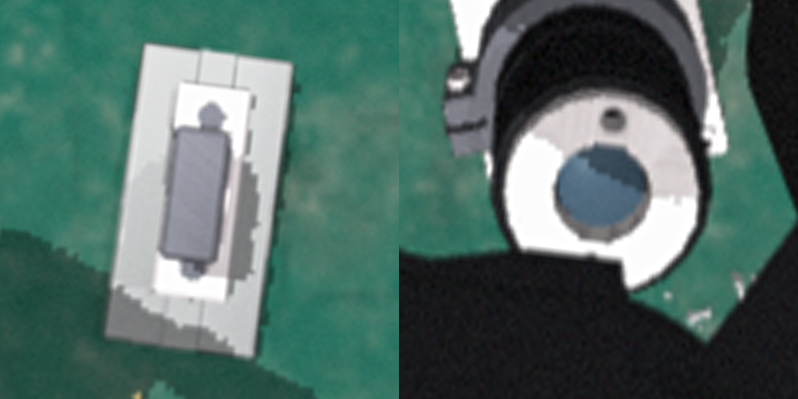

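The spanner stands upright in the stand with its bar flat across the groove, centred as it was before. The gripper is clear, and the ring's hole has stayed at its turned position. Handing in.

```bash
python3 -c "
from workcell import bot
print(bot.finish_job())"
```

```text
the job is handed in; nothing more can be done
None
```

The ring is turned clockwise to what I take to be its stop, because the turning torque jumped from 0.2 to 0.5 N m there. The spanner is back upright in its stand, and the job is handed in, though the hand-in call returned no verdict.

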